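# Tip one cell out of the tube and pack it

### The arm

A 6-joint arm with a two-finger parallel gripper is mounted at the origin on the work surface. World frame = base frame: x ahead of the robot, y to its left, z up, the work surface at z = 0. Lengths are in m, angles in rad, forces in N, time in s.
With the tool pointing down it reaches from about 0.3 to 0.875 m from the base axis. Payload 6.4 kg.
Tool frame: the origin (TCP) lies at the very end of the fingers, on their centre line; the grasp point (between the pads) lies env.grasp_offset behind it (env.grasp_offset is the distance from the TCP to the grasp point, in m); z points along the fingers, y is the line along which they close (so a half turn about z gives the same grasp; the last joint's range is limited). The gripper opens to 85 mm and grips with 20 to 120 N. Pads are 22 mm wide; open, the fingers measure 114 mm over their backs; the gripper's body (76 mm by 85 mm) begins 54 mm behind the grasp point. The pads swing forward as they close: fully open they stand 13 mm farther back than shut.
Start: joints at [1.064, 0.181, 1.607, -0, 1.354, -0.206], TCP at [0.17, 0.549, 0.231] pointing down, gripper open.
Joint ranges: [-2.99, 2.99], [-0.89, 2.07], [0.3, 2.58], [-1.14, 4.28], [0, 2.63], [-3.12, 3.12]. Speed limits (rad/s): [2.57, 2.57, 3.01, 3.14, 3.14, 3.14].

### API

Orientations are given as a rotation vector (axis times angle).
In Python, from rig import env gives the robot as it stands. Calls block until the motion is done:
- env.move_ptp(position, orientation): joint-space move of the TCP to a pose.
- env.move_straight(position, frame=None, speed=0.15, guard=None): straight line of the TCP; frame=None keeps the orientation; speed is the mean speed in m/s. With guard (N) it stops when the force on the tool has changed by that much, and returns True; else False.
- env.move_joints(angles): joint-space move.
- env.let_go() and env.close(): open the fingers fully, or close them until they stop; the grip force is fixed at half the most.
- env.sleep(seconds).
- env.inverse_kinematics(position, orientation): joint angles nearest the present ones, or None.
- env.state(): the state.
- env.read_camera(name): name is "side" or "top"; returns the picture (400x640x3 uint8, blue, green, red); there is no depth.
- env.camera_model(name): a dict with "camera_matrix" (3x3 intrinsics, pixels), "R" (3x3) and "t" (3): a world point X has camera coordinates R X + t. Camera axes: x right, y down, z forward; pixel columns grow to the right and rows downward; lengths in m; the calibration is good to about 2 mm. A picture is of the moment at which its call begins. camera_model takes no time and is no camera call.
A pose or a line that the arm cannot do raises env.Unreachable and nothing moves.
- env.job_done(): hands the job in; it is judged then, once.
Trained networks look in the newest picture that a camera, given by its name, has taken for a name from the list of things; names that differ only in an ending like _2 or _b are one class to them, and where a whole thing is asked for, a point or a joint stands for the part that bears it (a point fixed in the world has none). Each returns a list of dicts, best first, with "confidence" (0 to 1); they miss things now and then, are a little off and sometimes report something else, mostly with a low value. They report only what shows in the picture. A call takes as long as a camera call. They do not tell look-alikes from the thing itself.
- env.spot_in(camera, label): "rect" ([left, top, right, bottom] in pixels, round what is visible of it).
- env.masks_of(camera, label): "pixels" (400x640 bool, what is visible of it) and "rect" ([left, top, right, bottom] in pixels, round what is visible of it).
The state is a dict: "time_s": time; "joint_pos": joint angles; "qd": joint speeds; "tau": joint torques, N m; "ee_pos": TCP position; "tcp_rot": TCP orientation; "ft_force": force on the tool from outside, world axes, zero at the start; "moment": the same for the moment, N m; "opening": finger opening in m; "grip_force": force on a finger pad.
Only numpy, scipy, OpenCV 4.12 (cv2) and the standard library are available. Lean on these libraries where they do the work, as an engineer would, in place of code of your own. Each camera call takes 0.05 s, during which the arm holds its last target. There are 200 camera calls.

### The job

Take the aluminium cell tube from its sloping rest, hold its mouth low over the free part of the tray and tilt it slowly until just the first cell slides out onto the tray floor, without dropping it, and stop so that the second cell stays in the tube. Lay the tube back in its rest, mouth up against the end stop, then push the cell snug into the row: side against the packed cells, end against the tray wall that they touch. Leave the packed cells in their corner and everything else on the bench where it is.

Things in the scene. Friction and masses are not known exactly. Their poses are not given: they have to be found in the camera images.
- tube_center (a point): Centre of the loose aluminium cell tube: 32 mm square section, 190 mm long, 2 mm wall, about 130 g empty. x runs along it to the open mouth, z away from its underside; the top has a 12 mm sight slot. It starts in the rest, mouth up at 32 degrees to the horizontal. Grip it across its flat sides (y) at this point, between the rest's two cradles. It holds two cells.
- tube_mouth (a point): Centre of the tube's open rim, 95 mm along x from the tube's centre, same axes; the bore is 28 mm square. The far end is closed by a black plug, its inner face 182 mm behind the rim. A cell that stands well over half out of the mouth with its nose on the tray is left lying there when the tube is flattened some 10 degrees and drawn back off it.
- cell_a: First cell, nearer the mouth: loose steel cylinder 26 x 65 mm, about 90 g, origin at its centre, x its axis; nose 52 mm short of the rim at the start. It slides only when the mouth points some 18 to 27 degrees below the horizontal (varies), the second right behind it; both run on while the tube is that steep and stay put some 5 degrees flatter. A nose that meets the tray floor is braked.
- cell_b: Second cell, like the first, lying behind it against the tube's plug (origin at its centre). It must stay in the tube.
- rest_seat (a point): Where the tube's centre lies when home in the rest, with the axes the tube then has: x up the slope to the mouth, 32 degrees above the horizontal.
- rest: Fixed tube rest. Origin under its 215 x 90 mm foot plate, x towards the mouth end. Two U cradles, flanges 10 mm high, some 6 mm side play in all, the higher one's top 140 mm above the bench, hold the tube from 95 to 67 mm behind its centre and from 41 to 65 mm in front; the middle is free. A plate at the low end stops the closed end; the tube is laid in from above, square to the slope.
- tray_in (a point): Centre of the inner floor of the fixed black tray, 4 mm above the bench; inside 170 mm along x, 140 mm along y; walls 4 mm thick, 18 mm above the inner floor. The packed cells lie along x in the corner of its +x and +y walls.
- packed_1: Centre of the packed cell against the +y wall (same size as the others, loose, lying along the tray's x, end against the +x wall).
- packed_2: Centre of the packed cell beside it. The new cell goes next to it on its -y side.
- driver: Loose screwdriver with a green handle, 190 mm long, lying on the bench; x along it.
- pliers: Loose pliers with orange grips, about 175 mm long, lying flat on the bench.
- offcut: Loose empty offcut of square tube, 100 mm long, open at both ends, lying on the bench; not the cell tube. Origin under its middle, x along it.
- bottle: Loose closed squeeze bottle, 60 mm across and 170 mm tall, standing. Origin under it.
- tape: Loose roll of tape, 100 mm across and 24 mm high, lying flat. Origin under its middle.
- screwcup: Loose dark steel cup, 72 mm across and 55 mm tall. Origin under it.
Mind the look-alikes: they are no part of the job. What is shaped like the part that bears tray_in but brown or green is not meant.

How it is judged:
On the way, in this order (a step that is already met when the one before it is completed fails the run):
1. the first cell lies on the tray floor, clear of the tube, and the second is still in the tube (x of cell_a in the frame of tube_center above 0.128 m and x of cell_a in the frame of tray_in between -0.085 and 0.085 m and y of cell_a in the frame of tray_in between -0.07 and 0.07 m and z of cell_a in the frame of tray_in below 0.018 m and x of cell_b in the frame of tube_center between -0.07 and 0.0725 m and distance between cell_b and tube_center below 0.075 m), for 0.2 s.
2. the tube is home in its rest with the second cell in it (distance between tube_center and rest_seat below 0.012 m and angle between the x axis of tube_center and the x axis of rest_seat, either way round below 0.1 rad and angle between the y axis of tube_center and the y axis of rest_seat, either way round below 0.15 rad and x of cell_b in the frame of tube_center between -0.07 and 0.0725 m and distance between cell_b and tube_center below 0.075 m), for 0.2 s.
At the end, for the whole second after the job is handed in: First cell on the tray floor in the row: end within 4 mm of the +x wall, side gaps of the row at most 4 mm in all, within 7 degrees of the tray's x; packed cells in place to the same tolerances; tube home in its rest (12 mm, 6 degrees), the second cell in it, nose at most 10 mm out (all of step 2 and x of each of cell_a, packed_1, packed_2 in the frame of tray_in above 0.0485 m and y of cell_a in the frame of tray_in between 0.001 and 0.012 m and z of each of cell_a, packed_1, packed_2 in the frame of tray_in below 0.018 m and angle between the x axis of each of cell_a, packed_1, packed_2 and the x axis of tray_in, either way round below 0.12 rad and y of packed_1 in the frame of tray_in above 0.053 m and y of packed_2 in the frame of tray_in above 0.027 m); the robot touches nothing.
It fails at once if the second cell comes half-way out of the tube (x of cell_b in the frame of tube_center above 0.09 m or distance between cell_b and tube_center above 0.1 m).
It fails at once if the first cell is dropped or thrown (it moves faster than 0.9 m/s once out of the tube, a fall of some 40 mm) (distance between cell_a and tube_center above 0.11 m and linear speed of cell_a above 0.9 m/s).
It fails at once if the first cell comes out of the tube anywhere but over the tray (distance between cell_a and tube_center above 0.128 m and (x of cell_a in the frame of tray_in above 0.095 m or x of cell_a in the frame of tray_in below -0.095 m or y of cell_a in the frame of tray_in above 0.08 m or y of cell_a in the frame of tray_in below -0.08 m)).
It fails at once if something else on the bench is moved more than 30 mm (distance of any of driver, pliers, offcut, bottle, tape, screwcup from where it was at the start of the episode above 0.03 m).
It also fails if it takes over 72 s, if anything falls off the work surface, if the arm or the gripper's body presses on something with over 40 N, if the wrist force passes 120 N, or if a joint passes its speed limit or range.

## Working session

There is one attempt and no reset: what is moved stays moved. The work goes in short steps, each a Python script; the robot and the scene stay as the last script left them, time stands still between calls to the robot, and variables do not carry over. Pictures are saved under pics/ and viewed, at most 10 in all, crops included, and the job is handed in when it is done.

```bash
ls; mkdir -p pics
python3 - <<'E'
from rig import env
import cv2,numpy as np
for c in("side","top"):
    im=env.read_camera(c); cv2.imwrite(f"pics/{c}0.png",im)
    m=env.camera_model(c); print(c,np.round(m["camera_matrix"],1).tolist(),np.round(m["R"],3).tolist(),np.round(m["t"],3).tolist())
    for l in("tube_center","tray_in","rest","packed_1","cell_a","offcut"):
        print(l,[(np.round(d["rect"]).tolist(),round(d["confidence"],2)) for d in env.spot_in(c,l)])
s=env.state();print(s["time_s"],s["ee_pos"],s["tcp_rot"],env.grasp_offset,s["opening"])
E
```

```text
pics
side [[365.2, 0.0, 312.1], [0.0, 365.2, 193.5], [0.0, 0.0, 1.0]] [[0.98, -0.199, 0.015], [-0.138, -0.729, -0.671], [0.144, 0.655, -0.742]] [-0.48, 0.132, 1.252]
tube_center [([350.0, 209.0, 374.0, 239.0], 0.64), ([347.0, 308.0, 373.0, 342.0], 0.2)]
tray_in [([248.0, 230.0, 303.0, 285.0], 0.91), ([199.0, 141.0, 242.0, 174.0], 0.64)]
rest [([338.0, 217.0, 380.0, 275.0], 0.72)]
packed_1 [([342.0, 174.0, 349.0, 186.0], 0.42), ([262.0, 136.0, 286.0, 161.0], 0.42)]
cell_a []
offcut [([332.0, 196.0, 363.0, 211.0], 0.91)]
top [[486.5, 0.0, 317.7], [0.0, 486.5, 210.7], [0.0, 0.0, 1.0]] [[-0.012, -1.0, 0.02], [-0.998, 0.011, -0.056], [0.056, -0.021, -0.998]] [-0.032, 0.508, 1.373]
tube_center [([331.0, 165.0, 404.0, 182.0], 0.62)]
tray_in [([147.0, 296.0, 221.0, 365.0], 0.73), ([330.0, 237.0, 403.0, 306.0], 0.64), ([358.0, 169.0, 380.0, 176.0], 0.25)]
rest [([323.0, 160.0, 404.0, 196.0], 0.61)]
packed_1 [([255.0, 170.0, 277.0, 180.0], 0.69), ([255.0, 162.0, 279.0, 173.0], 0.52)]
cell_a []
offcut [([294.0, 151.0, 314.0, 192.0], 0.81), ([331.0, 166.0, 404.0, 183.0], 0.3)]
0.7 [0.17035963 0.54921648 0.23130957] [4.70690544e-01 3.10610486e+00 6.11228125e-05] 0.0187 0.0855491386230904
```

Run:
```python
import cv2
a=cv2.imread("pics/top0.png"); cv2.imwrite("pics/top0c.png",cv2.resize(a[110:390,130:450],(800,700),interpolation=cv2.INTER_CUBIC)[:600])
```

```text
(no output)
```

View pics/top0.png

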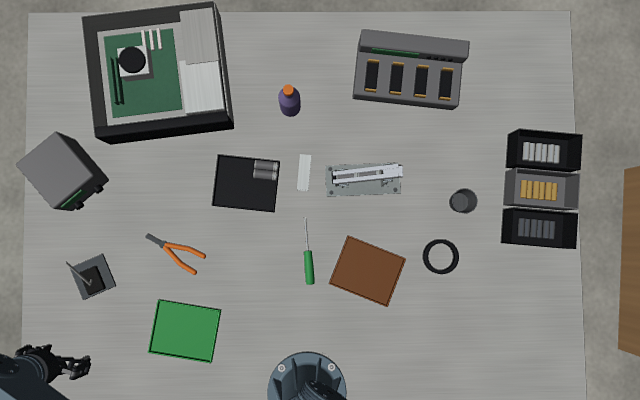

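View pics/side0.png

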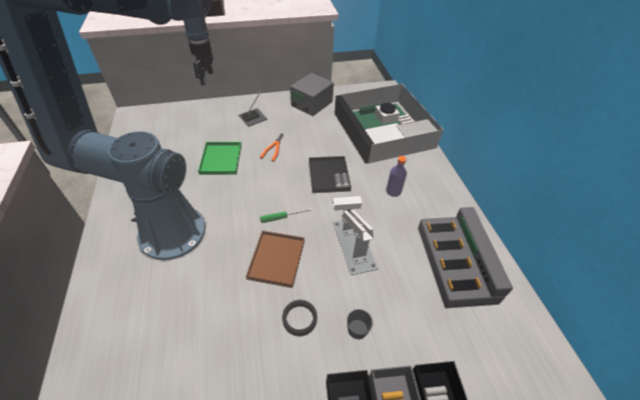

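The top view shows three tray-shaped things: black (246,183) with two packed cells in its upper right corner, brown (367,270) and green (185,330). The black one fits. The tube lies in its rest at (365,174), and the short offcut is at (304,172). I'll confirm this in one enlarged crop.

Run:
```python
import cv2,numpy as np
a=cv2.imread("pics/top0.png")[145:220,205:415]; b=cv2.imread("pics/side0.png")[145:280,295:395]
A=cv2.resize(a,None,fx=3.8,fy=3.8,interpolation=cv2.INTER_CUBIC);B=cv2.resize(b,None,fx=2.3,fy=2.3,interpolation=cv2.INTER_CUBIC)
o=np.zeros((600,800,3),np.uint8);o[:A.shape[0],:A.shape[1]]=A;o[288:288+B.shape[0],:B.shape[1]]=B[:312]
c=cv2.resize(b[55:,30:],None,fx=3.8,fy=3.8,interpolation=cv2.INTER_CUBIC);o[290:290+c.shape[0],400:400+c.shape[1]]=c
cv2.imwrite("pics/crop1.png",o)
```

```text
(no output)
```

View pics/crop1.png

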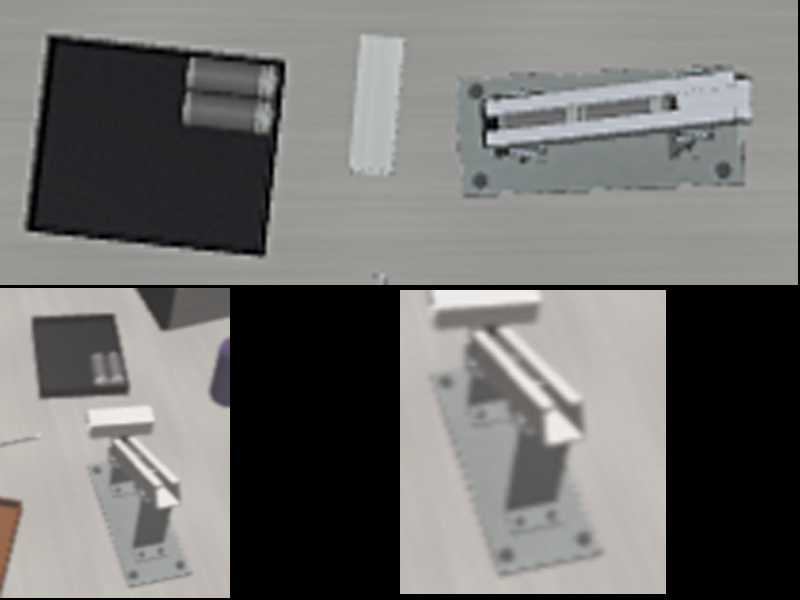

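Confirmed: black tray, packed cells in its corner at crop (230,95). The tray's +x points to image right (world −y) and +y points up (world +x). The tube's black plug is at the left, so its mouth is at the right, the high end. Next I fit box models to the masks.

```bash
cat > h.py <<'E'
from rig import env
import numpy as np,cv2
from scipy.optimize import minimize
from scipy.spatial.transform import Rotation as R
CM={c:env.camera_model(c) for c in("side","top")}
def proj(c,P):
    m=CM[c]; q=np.atleast_2d(P)@np.asarray(m["R"]).T+m["t"]; q=q@np.asarray(m["camera_matrix"]).T
    return q[:,:2]/q[:,2:]
def box(l,w,z0,z1,x0=None):
    return np.array([[a*l/2,b*w/2,z] for a in(-1,1) for b in(-1,1) for z in(z0,z1)])
def tubeR(yaw,pitch): # x at yaw, pitched up by pitch
    return R.from_euler("ZY",[yaw,-pitch])
S=8
def soft(c,P):
    h=cv2.convexHull(proj(c,P).astype(np.float32)).reshape(-1,2)
    im=np.zeros((400*4,640*4),np.uint8); cv2.fillPoly(im,[np.round((h+.5)*4*16-8).astype(np.int32)],255,shift=4)
    return cv2.resize(im,(640,400),interpolation=cv2.INTER_AREA)/255.
E
cat > fit.py <<'E'
from h import *
M={}
for l,want in(("tube_center",{"top":(365,174),"side":(360,225)}),("tray_in",{"top":(246,183),"side":(329,174)})):
    for c in("top","side"):
        for k in range(3):
            env.read_camera(c); ds=env.masks_of(c,l)
            ds=[d for d in ds if abs((d["rect"][0]+d["rect"][2])/2-want[c][0])<12 and abs((d["rect"][1]+d["rect"][3])/2-want[c][1])<12]
            if ds: break
        if not ds: print("no",l,c); continue
        d=ds[0]; p=np.argwhere(d["pixels"])[:,::-1].astype(np.int32)
        m=np.zeros((400,640),np.uint8); cv2.fillConvexPoly(m,cv2.convexHull(p),1); M[l,c]=m.astype(float)
        print(l,c,np.round(d["rect"]),round(d["confidence"],2),int(d["pixels"].sum()),m.sum())
np.savez("masks.npz",**{f"{a}_{b}":v for (a,b),v in M.items()})
def fit(l,f,x0,st,cams=("top","side")):
    cost=lambda p:sum(((soft(c,f(p))-M[l,c])**2).sum()/M[l,c].sum() for c in cams if (l,c) in M)
    s=np.vstack([x0]+[np.array(x0)+np.eye(len(x0))[i]*st[i] for i in range(len(x0))])
    r=minimize(cost,x0,method="Nelder-Mead",options=dict(initial_simplex=s,maxiter=250,xatol=2e-4,fatol=1e-4)); return r.x,r.fun
tb=lambda p:tubeR(p[3],np.radians(32)).apply(box(.19,.032,-.016,.016))+p[:3]
tr=lambda p:R.from_euler("z",p[2]).apply(box(.178,.148,0,.022))+[p[0],p[1],0]
for cams in(("top","side"),("top",),("side",)):
    print(cams,"tube",fit("tube_center",tb,[.58,-.12,.11,-1.5],[.02,.02,.02,.1],cams),"tray",fit("tray_in",tr,[.57,.19,-1.6],[.02,.02,.1],cams))
tb0=lambda p:tb([p[0],p[1],.111,p[2]])
print("top z fixed",fit("tube_center",tb0,[.58,-.12,-1.5],[.02,.02,.1],("top",)))
E
python3 fit.py
```

```text
tube_center top [332. 164. 402. 181.] 0.9 801 1055
tube_center side [347. 208. 372. 239.] 0.78 469 527
tray_in top [212. 152. 279. 210.] 0.79 2841 3387
tray_in side [308. 157. 350. 194.] 0.68 1264 1453
('top', 'side') tube (array([ 0.59868488, -0.16630134,  0.11576436, -1.542259  ]), np.float64(0.07433465269754784)) tray (array([ 0.58960672,  0.16704874, -1.6914861 ]), np.float64(0.0537031295520958))
('top',) tube (array([ 0.59443374, -0.16177391,  0.14332477, -1.54961027]), np.float64(0.04206151844624106)) tray (array([ 0.58973174,  0.16684615, -1.69375086]), np.float64(0.010788424020331486))
('side',) tube (array([ 0.59261803, -0.1796155 ,  0.1341977 , -1.53842435]), np.float64(0.017223473383102542)) tray (array([ 0.59194663,  0.16982326, -1.69761807]), np.float64(0.035781504969368286))
top z fixed (array([ 0.59891441, -0.16592673, -1.54528497]), np.float64(0.05916063635750742))
```

```bash
cat >> h.py <<'E'
TC=np.array([.598,-.167,.1115]); TY=-1.54; TR=np.array([.590,.167,.004]); TRY=-1.693
GO=env.grasp_offset
def tool(c,yaw,pitch,flip=0,back=0.):
    """TCP pose with the tube centre at the grasp point"""
    r=tubeR(yaw,pitch)*R.from_euler("x",np.pi)*R.from_euler("z",np.pi*flip)
    return np.asarray(c)+r.apply([0,0,GO-back]), r.as_rotvec()
def tray(x,y,z=0.): return R.from_euler("z",TRY).apply([x,y,z])+TR
def pour(pitch,mx=-.035,my=-.024,h=.034):
    """tube centre when bore centre at mouth is at tray (mx,my), h above the floor"""
    return tray(mx,my,h)-tubeR(TRY,pitch).apply([.095,0,0])
E
python3 - <<'E'
from h import *
for f in(0,1):
    print(f)
    for n,p in(("grasp",tool(TC,TY,np.radians(32),f)),("up",tool(TC+tubeR(TY,np.radians(32)).apply([0,0,.1]),TY,np.radians(32),f)),*[(f"pour{d}",tool(pour(np.radians(d)),TRY,np.radians(d),f)) for d in(0,-15,-30)]):
        q=env.inverse_kinematics(*p); print(n,np.round(p[0],3),None if q is None else np.round(q,2))
def draw(c,im):
    r=tubeR(TY,np.radians(32)); k=16*4
    def L(P,col,s,o):
        for i in range(8):
            for j in range(i):
                if bin(i^j).count("1")==1:
                    a,b=[tuple(int(v) for v in np.round((proj(c,P[t])[0]-o+.5)*s)) for t in(i,j)]; cv2.line(im,a,b,col,1)
    return L,r
out=[]
for c,(x0,y0,x1,y1),s in(("top",(200,145,410,220),3.8),("side",(300,150,385,280),2.3)):
    a=cv2.imread(f"pics/{c}0.png")[y0:y1,x0:x1]; a=cv2.resize(a,None,fx=s,fy=s,interpolation=cv2.INTER_CUBIC); L,r=draw(c,a)
    o=np.array([x0,y0]); L(r.apply(box(.19,.032,-.016,.016))+TC,(0,0,255),s,o)
    rt=R.from_euler("z",TRY); L(rt.apply(box(.178,.148,-.004,.018))+TR,(0,255,0),s,o)
    for y in(.057,.031): L(rt.apply(box(.065,.026,0,.026)+[.0525,y,0])+TR,(255,255,0),s,o)
    out.append(a)
o=np.zeros((590,800,3),np.uint8)
o[:285,:798]=out[0][:285,:798]; o[288:288+out[1].shape[0],:out[1].shape[1]]=out[1][:302]; cv2.imwrite("pics/ov.png",o)
E
```

```text
0
grasp [ 0.598 -0.177  0.096] [-0.21  0.44  1.68 -0.67  0.98 -3.02]
up [ 0.597 -0.124  0.18 ] [-0.12  0.33  1.64 -0.61  1.16 -3.05]
pour0 [0.582 0.299 0.019] [ 0.29  0.6   1.51 -0.    1.03 -2.73]
pour-15 [0.582 0.301 0.045] [ 0.17  0.5   1.63  0.31  0.96 -3.02]
pour-30 [0.582 0.296 0.069] [0.03 0.45 1.72 0.64 0.98 2.93]
1
grasp [ 0.598 -0.177  0.096] [-0.21  0.44  1.68 -0.67  0.98  0.13]
up [ 0.597 -0.124  0.18 ] [-0.12  0.33  1.64 -0.61  1.16  0.09]
pour0 [0.582 0.299 0.019] [0.29 0.6  1.51 0.   1.03 0.42]
pour-15 [0.582 0.301 0.045] [0.17 0.5  1.63 0.31 0.96 0.12]
pour-30 [0.582 0.296 0.069] [ 0.03  0.45  1.72  0.64  0.98 -0.21]
```

View pics/ov.png

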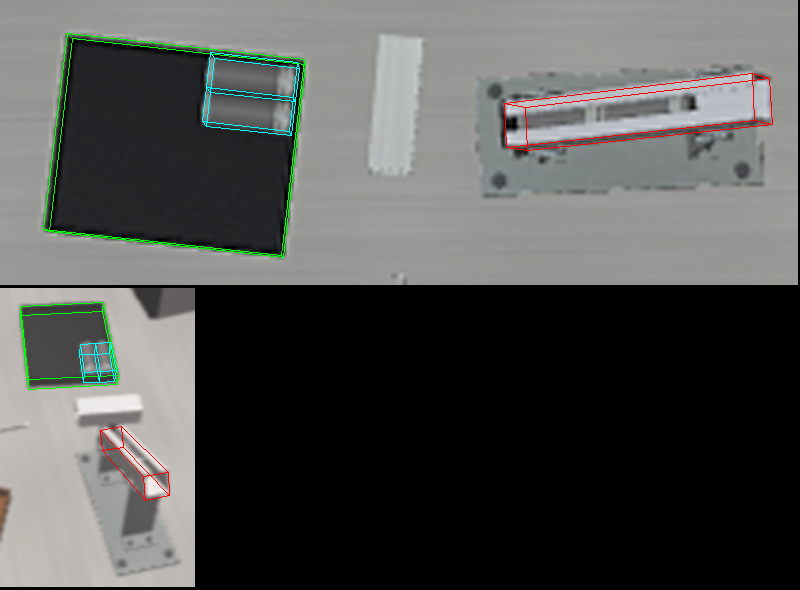

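The overlays fit both views. Grasp the tube.

Run:
```python
from h import *
D=np.radians; r=tubeR(TY,D(32)); up=lambda d:tool(TC+r.apply([0,0,d]),TY,D(32),1)
env.move_ptp(*up(.11))
print(env.move_straight(up(0)[0],speed=.12,guard=15), env.state()["ee_pos"]-up(0)[0])
env.close(); s=env.state(); print(s["opening"],s["grip_force"],s["time_s"],np.round(s["ft_force"],2),np.round(s["moment"],3))
print(env.move_straight(up(.03)[0],speed=.05,guard=25))
env.sleep(.2); s=env.state(); print(s["opening"],s["time_s"],np.round(s["ft_force"],2),np.round(s["moment"],3))
env.move_straight(up(.13)[0],speed=.15)
env.read_camera("top");im=env.read_camera("side");t=env.read_camera("top")
cv2.imwrite("pics/lift.png",np.hstack([cv2.resize(im[140:290,270:420],(400,400)),cv2.resize(t[110:210,300:400],(400,400))]))
```

```text
False [0.00059691 0.00016713 0.00078236]
0.03152184748037783 60.300336331129074 5.475 [-0.15  3.01  3.83] [ 0.311  0.05  -0.075]
False
0.03149280812576228 6.425 [ 0.64 -0.18 -2.88] [ 0.459  0.054 -0.018]
```

View pics/lift.png

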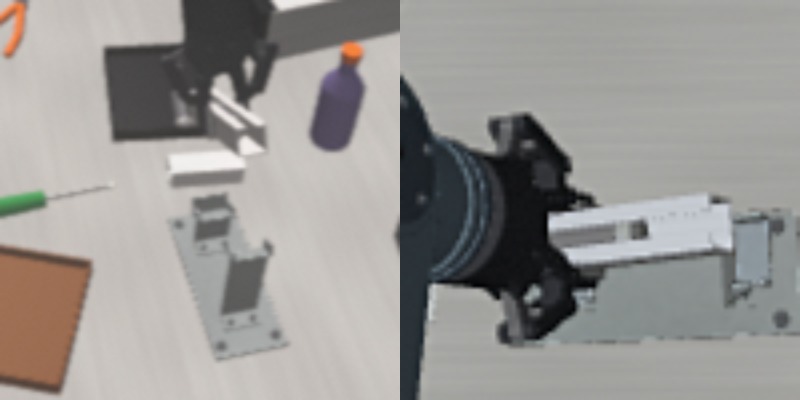

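The tube is held, its mouth rim at about top pixel (383,166). I'll check that against the model, then move over the tray.

Run:
```python
from h import *
D=np.radians
s=env.state(); r=R.from_rotvec(s["tcp_rot"]); m=s["ee_pos"]+r.apply([.095,0,-GO]); print("mouth px top",proj("top",m+r.apply([0,.0,-.016])),"side",proj("side",m+r.apply([0,.0,-.016])))
env.move_ptp(*tool(pour(0,h=.16),TRY,0,1))
env.move_ptp(*tool(pour(D(-13),h=.10),TRY,D(-13),1))
env.move_straight(tool(pour(D(-13),h=.031),TRY,D(-13),1)[0],speed=.1,guard=10)
env.sleep(.3)
s=env.state();print(s["time_s"],s["ee_pos"]-tool(pour(D(-13),h=.031),TRY,D(-13),1)[0],np.round(s["ft_force"],2),np.round(s["moment"],3))
r=R.from_rotvec(s["tcp_rot"]); m=s["ee_pos"]+r.apply([.095,0,-GO]); print("mouth px top",proj("top",m+r.apply([0,.0,-.016])),"side",proj("side",m+r.apply([0,.0,-.016])))
for i in range(3):
  print(np.round(env.state()["moment"],4)); env.sleep(.1)
im=env.read_camera("side");t=env.read_camera("top")
cv2.imwrite("pics/pre_side.png",im);cv2.imwrite("pics/pre_top.png",t)
cv2.imwrite("pics/pre.png",np.hstack([cv2.resize(im[130:210,290:370],(400,400)),cv2.resize(t[140:220,200:280],(400,400))]))
```

```text
mouth px top [[307.43344128 173.33640304]] side [[344.24704915 173.54540209]]
10.375 [4.18550283e-04 4.83305226e-05 6.55819170e-04] [-0.02  0.98 -3.06] [-0.218  0.072  0.028]
mouth px top [[160.27187889 178.91417936]] side [[318.36762003 123.13809994]]
[-0.218   0.0725  0.0277]
[-0.2307  0.0119  0.0334]
[-0.2288  0.0605  0.0149]
```

View pics/pre.png

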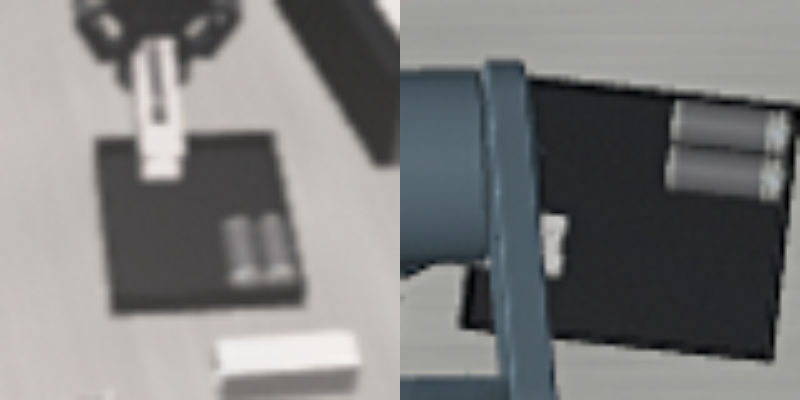

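```bash
cat >> h.py <<'E'
def strip(c,im,pitch,h=.031,mx=-.035,dz=.0,w=np.linspace(-.006,.006,5),ss=np.arange(-20,85,3)/1000.):
    r=tubeR(TRY,pitch); m=tray(mx,-.024,h)
    P=m+r.apply(np.array([[s,b,0] for s in ss for b in w])); P[:,2]=np.maximum(P[:,2],TR[2]+.013)
    p=proj(c,P).astype(np.float32); v=cv2.remap(im,p[:,:1].copy(),p[:,1:].copy(),cv2.INTER_LINEAR).reshape(len(ss),len(w),3).astype(float)
    v=np.median(v,axis=1); g=v.mean(1); g[np.ptp(v,axis=1)>30]=0
    return ss*1000,g
E
python3 - <<'E'
from h import *
for c in("side","top"):
    ss,g=strip(c,cv2.imread(f"pics/pre_{c}.png"),np.radians(-13)); print(c,dict(zip(ss.astype(int),g.astype(int))))
m=tray(-.035,-.024,.031); print(proj("top",m+tubeR(TRY,np.radians(-13)).apply([0,0,.016])),proj("side",m+tubeR(TRY,np.radians(-13)).apply([0,0,.016])))
E
```

```text
side {np.int64(-20): np.int64(229), np.int64(-17): np.int64(228), np.int64(-14): np.int64(227), np.int64(-11): np.int64(225), np.int64(-8): np.int64(226), np.int64(-5): np.int64(229), np.int64(-2): np.int64(230), np.int64(1): np.int64(227), np.int64(4): np.int64(212), np.int64(7): np.int64(177), np.int64(10): np.int64(133), np.int64(13): np.int64(94), np.int64(16): np.int64(76), np.int64(19): np.int64(71), np.int64(22): np.int64(71), np.int64(25): np.int64(72), np.int64(28): np.int64(72), np.int64(31): np.int64(72), np.int64(34): np.int64(72), np.int64(37): np.int64(72), np.int64(40): np.int64(72), np.int64(43): np.int64(72), np.int64(46): np.int64(72), np.int64(49): np.int64(72), np.int64(52): np.int64(72), np.int64(55): np.int64(72), np.int64(58): np.int64(72), np.int64(61): np.int64(72), np.int64(64): np.int64(73), np.int64(67): np.int64(73), np.int64(70): np.int64(73), np.int64(73): np.int64(73), np.int64(76): np.int64(73), np.int64(79): np.int64(73), np.int64(82): np.int64(72)}
top {np.int64(-20): np.int64(90), np.int64(-17): np.int64(90), np.int64(-14): np.int64(88), np.int64(-
[... 247 characters left out ...]
int64(16): np.int64(40), np.int64(19): np.int64(40), np.int64(22): np.int64(40), np.int64(25): np.int64(40), np.int64(28): np.int64(39), np.int64(31): np.int64(40), np.int64(34): np.int64(39), np.int64(37): np.int64(39), np.int64(40): np.int64(39), np.int64(43): np.int64(40), np.int64(46): np.int64(40), np.int64(49): np.int64(40), np.int64(52): np.int64(39), np.int64(55): np.int64(39), np.int64(58): np.int64(39), np.int64(61): np.int64(40), np.int64(64): np.int64(39), np.int64(67): np.int64(40), np.int64(70): np.int64(40), np.int64(73): np.int64(40), np.int64(76): np.int64(39), np.int64(79): np.int64(39), np.int64(82): np.int64(39)}
[[231.61672779 188.39697825]] [[322.193197   161.13432854]]
```

```bash
cat > tilt.py <<'E'
from h import *
import sys
D=np.radians
def go(d,speed=.05):
    p=tool(pour(D(d),h=.031),TRY,D(d),1); env.move_straight(p[0],p[1],speed=speed)
def nose(d):
    o=[]
    for c,t in(("side",105),("top",70)):
        ss,g=strip(c,env.read_camera(c),D(d)); k=np.flatnonzero(g>t); o.append(int(ss[k[-1]]) if len(k) else -99)
    return o
def log(d,n): s=env.state(); print(d,n,round(s["time_s"],2),np.round(s["moment"][0],3),np.round(s["ft_force"],1))
d=float(sys.argv[1])
while d>-31:
    d-=1; go(d); n=nose(d); log(d,n)
    k=0
    while (n[0]>20 or n[1]>12) and n[0]<45 and n[1]<36 and k<6: n=nose(d); log(d,n); k+=1
    if n[0]>=45 or n[1]>=36: break
    if k==6: continue
go(d+8,.12); log("flat",nose(d+8)); print(d+8)
t=env.read_camera("top");im=env.read_camera("side")
cv2.imwrite("pics/tilt.png",np.hstack([cv2.resize(im[130:210,290:370],(400,400)),cv2.resize(t[140:220,200:280],(400,400))]))
E
python3 tilt.py -13
```

```text
-14.0 [10, 1] 11.12 -0.32 [-0.1  0.1 -2.6]
-15.0 [10, 4] 11.47 -0.254 [ 1.3  0.7 -3.4]
-16.0 [10, 10] 11.82 -0.258 [ 0.5 -0.2 -3.8]
-17.0 [10, 19] 12.18 -0.286 [ 1.   0.6 -3.6]
-17.0 [10, 19] 12.28 -0.295 [ 0.3 -0.1 -2.6]
-17.0 [10, 19] 12.38 -0.299 [ 0.1 -0.6 -3.4]
-17.0 [10, 19] 12.47 -0.301 [ 0.2 -0.2 -3.3]
-17.0 [10, 19] 12.57 -0.337 [ 0.4 -0.4 -3.2]
-17.0 [10, 19] 12.68 -0.284 [ 0.3 -0.1 -3.7]
-17.0 [10, 19] 12.78 -0.355 [-0.2  0.7 -3.7]
-18.0 [10, 28] 13.12 -0.336 [-0.3  0.2 -2.4]
-18.0 [10, 28] 13.22 -0.363 [-0.1 -0.3 -3.4]
-18.0 [7, 28] 13.32 -0.296 [-0.7  0.3 -3.5]
-18.0 [7, 28] 13.43 -0.353 [-0.5  0.7 -2.1]
-18.0 [7, 28] 13.53 -0.3 [-0.5 -0.6 -2.5]
-18.0 [7, 28] 13.62 -0.322 [-0.4 -0.6 -3. ]
-18.0 [7, 28] 13.72 -0.31 [ 0.6 -0.3 -2.6]
-19.0 [7, 37] 14.07 -0.358 [ 0.2 -0.7 -2.7]
flat [10, 1] 14.47 -0.197 [ 1.1  0.1 -2.4]
-11.0
```

View pics/tilt.png

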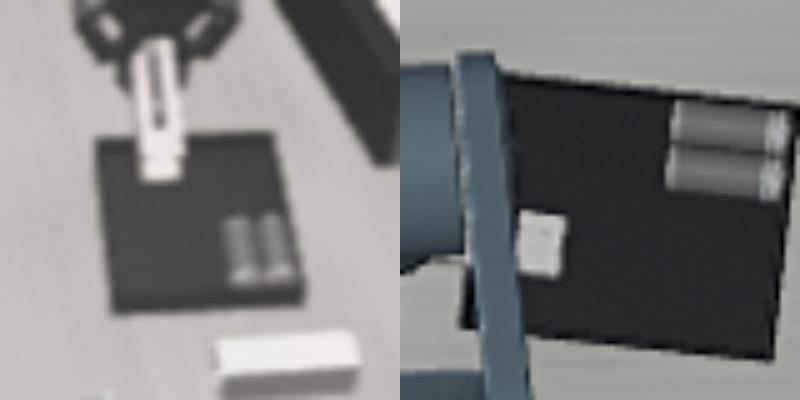

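The arm sweeping through the top view fooled that trigger, and the cells have not moved. From here I use only the side view, with a lower threshold.

```bash
sed -i 's/(("side",105),("top",70))/(("side",86),)/; s/(n\[0\]>20 or n\[1\]>12) and n\[0\]<45 and n\[1\]<36/n[0]>19 and n[0]<45/; s/ or n\[1\]>=36//' tilt.py
python3 - <<'E'
import sys; sys.argv=["",  "0"]
src=open("tilt.py").read().split("d=float")[0]; exec(src); go(-18,.1); log(-18,nose(-18))
E
python3 tilt.py -18
```

```text
-18 [13] 14.89 -0.275 [ 0.5  1.  -3.4]
-19.0 [10] 15.19 -0.349 [ 0.1 -0.3 -3.2]
-20.0 [10] 15.49 -0.353 [-0.7  0.6 -2.9]
-21.0 [10] 15.79 -0.342 [ 0.1 -0.1 -2.2]
-22.0 [19] 16.09 -0.262 [ 1.2  0.3 -3.2]
-23.0 [61] 16.39 -0.298 [ 0.2  0.5 -2.9]
flat [64] 16.73 -0.124 [ 0.2 -0.2 -3.3]
-15.0
```

View pics/tilt.png

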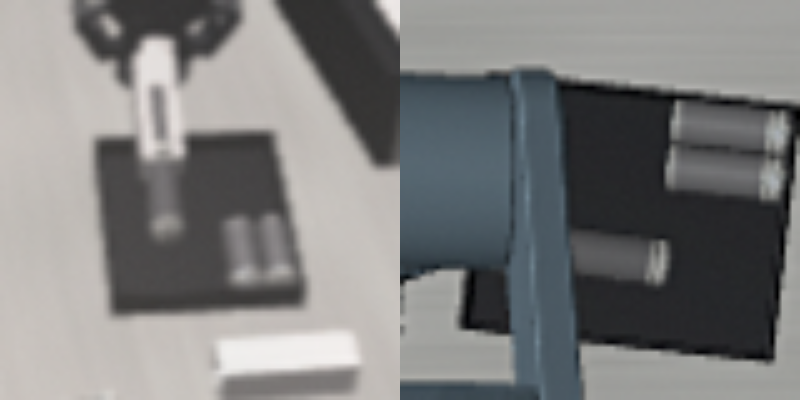

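The first cell stands about 55 mm out with its nose on the floor. Now I flatten a little more and draw the tube back along its axis.

Run:
```python
src=open("tilt.py").read().split("d=float")[0]; exec("import sys;sys.argv=['','0']\n"+src)
go(-12,.04)
r=tubeR(TRY,D(-12)); c=pour(D(-12),h=.031)
env.move_straight(tool(c-r.apply([.055,0,0]),TRY,D(-12),1)[0],speed=.06)
env.sleep(.1);log("back",0)
t=env.read_camera("top");im=env.read_camera("side")
cv2.imwrite("pics/back.png",np.hstack([cv2.resize(im[130:210,290:370],(400,400)),cv2.resize(t[140:220,200:280],(400,400))]))
```

```text
back 0 18.27 -0.095 [ 0.7  0.7 -1.8]
```

View pics/back.png

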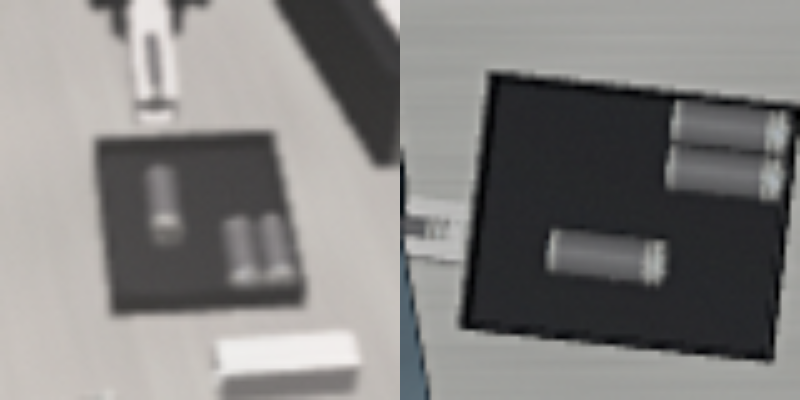

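The cell lies free on the tray floor at top crop (607,257) and the second is still in the tube. Returning the tube to its rest.

Run:
```python
from h import *
D=np.radians
r=tubeR(TRY,D(-12)); c=pour(D(-12),h=.031)-r.apply([.055,0,0])
env.move_straight(tool(c+[0,0,.10],TRY,D(-12),1)[0],speed=.15)
env.move_ptp(*tool(pour(0,mx=-.06,h=.17),TRY,0,1))
r=tubeR(TY,D(32)); up=lambda d:tool(TC+r.apply([0,0,d]),TY,D(32),1)
env.move_ptp(*up(.13)); env.sleep(.2)
env.move_straight(up(.02)[0],speed=.12,guard=30)
s=env.state();print(s["time_s"],s["opening"])
g=env.move_straight(up(0)[0],speed=.03,guard=12); s=env.state()
print(g,r.inv().apply(s["ee_pos"]-up(0)[0]),np.round(s["ft_force"],2),s["time_s"])
t=env.read_camera("top");im=env.read_camera("side")
cv2.imwrite("pics/seat.png",np.hstack([cv2.resize(im[140:290,270:420],(400,400)),cv2.resize(t[110:210,300:420],(400,333)).repeat(1,0) if 0 else cv2.resize(t[110:230,300:420],(400,400))]))
```

```text
22.3417 0.03128794836814564
True [0.00080858 0.00113983 0.00869026] [0.16 1.06 4.32] 22.8167
```

View pics/seat.png

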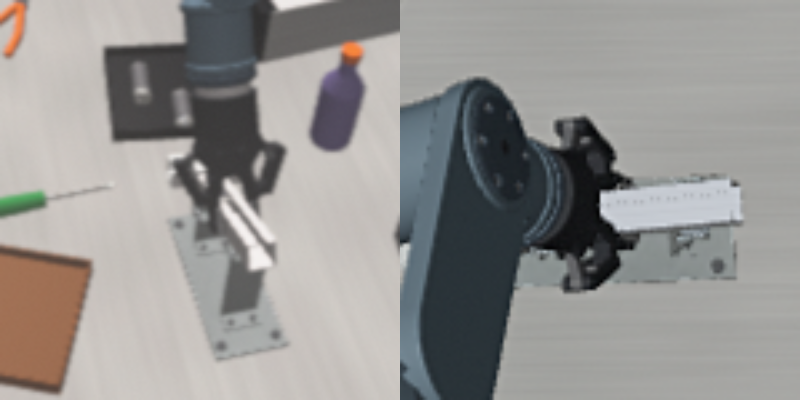

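Contact came 8.7 mm above the seat. I'll back off and touch again to see where it binds, using the moment in tube axes.

Run:
```python
from h import *
D=np.radians
r=tubeR(TY,D(32)); up=lambda d:tool(TC+r.apply([0,0,d]),TY,D(32),1)
def av(n=8):
    o=[]
    for i in range(n):
        s=env.state(); o.append(np.r_[r.inv().apply(s["ft_force"]),r.inv().apply(s["moment"])]); env.sleep(.03)
    return np.mean(o,0)
a=av(); env.move_straight(up(.018)[0],speed=.05); b=av()
print("contact",np.round(a,3),"\nfree",np.round(b,3),"\ndiff",np.round(a-b,3))
s=env.state(); e=(r.inv()*R.from_rotvec(s["tcp_rot"])*R.from_euler("z",-np.pi)*R.from_euler("x",-np.pi)).as_rotvec(); print("tool rot err",e, s["ee_pos"]-up(.018)[0])
# tube silhouette fit, relative to nominal
P=up(.018)
n=TC+r.apply([0,0,.018])
ims={}
for c in("side","top"):
    im=env.read_camera(c); ims[c]=im; ds=env.masks_of(c,"tube_center")
    for d in ds[:2]: print(c,np.round(d["rect"]),round(d["confidence"],2))
    h=proj(c,r.apply(box(.19,.032,-.016,.016))+n); print(c,"expect",h.min(0).round(1),h.max(0).round(1),"mouth corners",proj(c,r.apply([[.095,.016,.016],[.095,-.016,.016],[.095,.016,-.016],[.095,-.016,-.016]])+n).round(1).tolist())
    cv2.imwrite(f"pics/s18_{c}.png",im)
x=[]
for c,(x0,y0,w) in(("side",(330,190,60)),("top",(350,145,60))):
    a=cv2.resize(ims[c][y0:y0+w,x0:x0+w],(400,400),interpolation=cv2.INTER_CUBIC); s=400/w
    q=proj(c,r.apply(box(.19,.032,-.016,.016))+n)
    for i in range(8):
        for j in range(i):
            if bin(i^j).count("1")==1: cv2.line(a,*[tuple(int(v) for v in (q[t]-[x0,y0]+.5)*s) for t in(i,j)],(0,0,255),1)
    x.append(a)
cv2.imwrite("pics/s18.png",np.hstack(x))
```

```text
contact [ 2.161  0.501  3.767  0.107  0.098 -0.013] 
free [-1.279  0.085 -1.367  0.004  0.394  0.006] 
diff [ 3.439  0.415  5.134  0.102 -0.297 -0.018]
tool rot err [ 6.24960803e-04 -2.87501919e-05  1.79647954e-04] [-2.56229349e-04  1.75077492e-05 -3.77805627e-04]
side [345. 201. 371. 237.] 0.57
side expect [342.7 204.6] [372.6 235.9] mouth corners [[372.0, 223.6], [361.4, 225.6], [372.6, 233.9], [362.1, 235.9]]
top [355. 162. 401. 177.] 0.79
top expect [328.9 162.8] [400.  183.5] mouth corners [[394.7, 162.8], [395.4, 175.5], [399.4, 164.2], [400.0, 176.6]]
```

View pics/s18.png

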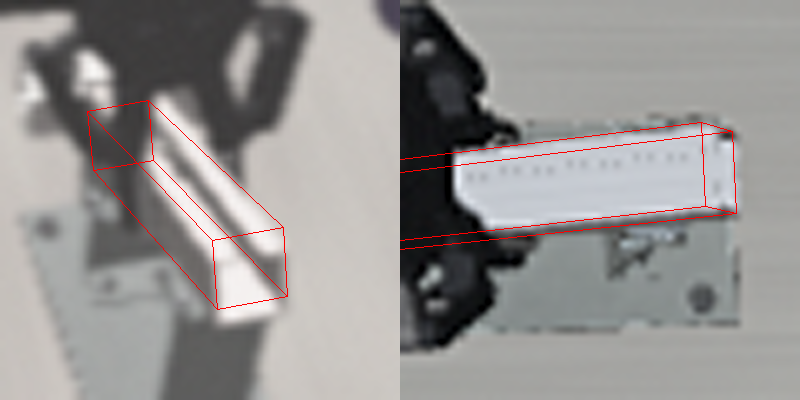

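Run:
```python
from h import *
D=np.radians; r=tubeR(TY,D(32))
L=cv2.imread("pics/lift.png"); ls=np.zeros((400,640,3),np.uint8); ls[140:290,270:420]=cv2.resize(L[:,:400],(150,150),interpolation=cv2.INTER_AREA)
lt=np.zeros((400,640,3),np.uint8); lt[110:210,300:400]=cv2.resize(L[:,400:],(100,100),interpolation=cv2.INTER_AREA)
I={"side":{"0":cv2.imread("pics/side0.png"),"lift":ls,"s18":cv2.imread("pics/s18_side.png")},"top":{"0":cv2.imread("pics/top0.png"),"lift":lt,"s18":cv2.imread("pics/s18_top.png")}}
K=8
for c in("side","top"):
  for xs in(.09,.06):
    p0=proj(c,TC+r.apply([xs,0,.016]))[0]
    b=9; x,y=np.round(p0).astype(int)
    big=lambda im,x,y,b:cv2.resize(im[y-b:y+b+1,x-b:x+b+1],None,fx=K,fy=K,interpolation=cv2.INTER_CUBIC)
    T=big(I[c]["0"],x,y,7)
    for n,d in(("lift",.13),("s18",.018)):
        p1=proj(c,TC+r.apply([xs,0,.016+d]))[0]; X,Y=np.round(p1).astype(int)
        W=big(I[c][n],X,Y,13); m=cv2.matchTemplate(W,T,cv2.TM_CCOEFF_NORMED); _,v,_,q=cv2.minMaxLoc(m)
        meas=np.array(q)/K-6+[X,Y]-[x,y]; print(c,xs,n,"shift err px",np.round(meas-(p1-p0),2),round(v,2))
def dpx(c,dp,xs): 
    a=TC+r.apply([xs,0,.034]); return (proj(c,a+r.apply(dp))-proj(c,a))[0].round(2)
for c in("side","top"): print(c,"per 5mm +x",dpx(c,[.005,0,0],.09),"+y",dpx(c,[0,.005,0],.09),"+z",dpx(c,[0,0,.005],.09))
```

```text
side 0.09 lift shift err px [-0.53  1.42] 0.91
side 0.09 s18 shift err px [0.29 3.53] 0.95
side 0.06 lift shift err px [-0.12  1.38] 0.78
side 0.06 s18 shift err px [0.92 3.65] 0.89
top 0.09 lift shift err px [0.36 0.69] 0.82
top 0.09 s18 shift err px [1.68 0.69] 0.94
top 0.06 lift shift err px [0.52 0.87] 0.85
top 0.06 s18 shift err px [0.53 0.55] 0.67
side per 5mm +x [0.6  0.59] +y [ 1.65 -0.3 ] +z [-0.12 -1.62]
top per 5mm +x [ 1.87 -0.22] +y [-0.1  -1.97] +z [-0.76 -0.2 ]
```

The tube pitched about 6–7° mouth-down inside the grip: the mouth is about 10 mm low in both views, and contact was at the front cradle. I'll correct it by pitching the tool up 6.5° about the tube centre, then lower again.

Run:
```python
from h import *
D=np.radians; r=tubeR(TY,D(32))
up=lambda d,e=6.5:tool(TC+r.apply([0,0,d]),TY,D(32+e),1)
p=up(.022); env.move_straight(*p,speed=.05)
def av(n=6):
    o=[]
    for i in range(n):
        s=env.state(); o.append(np.r_[r.inv().apply(s["ft_force"]),r.inv().apply(s["moment"])]); env.sleep(.03)
    return np.mean(o,0)
b=av()
g=env.move_straight(up(-.001)[0],speed=.025,guard=10); a=av(); s=env.state()
d=r.inv().apply(s["ee_pos"]-up(0)[0])
print(g,d,"diff",np.round(a-b,3),s["time_s"])
ims={}
n=TC+r.apply([0,0,d[2]])
I0={c:cv2.imread(f"pics/{c}0.png") for c in("side","top")}
K=8
for c in("side","top"):
    im=env.read_camera(c); cv2.imwrite(f"pics/s0_{c}.png",im)
    big=lambda im,x,y,b:cv2.resize(im[y-b:y+b+1,x-b:x+b+1],None,fx=K,fy=K,interpolation=cv2.INTER_CUBIC)
    x,y=np.round(proj(c,TC+r.apply([.09,0,.016]))[0]).astype(int)
    m=cv2.matchTemplate(big(im,x,y,13),big(I0[c],x,y,7),cv2.TM_CCOEFF_NORMED);_,v,_,q=cv2.minMaxLoc(m); print(c,"mouth shift vs start px",np.array(q)/K-6,round(v,2))
```

```text
True [0.00077359 0.00079916 0.00846344] diff [ 2.729 -0.411  6.229 -0.11  -0.244 -0.02 ] 25.275
side mouth shift vs start px [0.5   0.625] 0.94
top mouth shift vs start px [0.375 0.   ] 0.93
```

Contact is at the same height again, yet the mouth is now back at its starting pixels (within 0.6 px). So the tube is actually seated: it sits about 8 mm lower between the pads than assumed. Release, retreat and check.

Run:
```python
from h import *
D=np.radians; r=tubeR(TY,D(32))
env.let_go(); s=env.state(); rt=R.from_rotvec(s["tcp_rot"])
env.move_straight(s["ee_pos"]-rt.apply([0,0,.11]),speed=.15)
env.move_ptp(np.r_[tray(.03,-.10)[:2],.25],tubeR(TRY,0).__mul__(R.from_euler("x",np.pi)).__mul__(R.from_euler("z",np.pi/2)).as_rotvec())
env.close()
I0={c:cv2.imread(f"pics/{c}0.png") for c in("side","top")}
K=8;out=[]
for c in("side","top"):
    im=env.read_camera(c); cv2.imwrite(f"pics/rel_{c}.png",im)
    big=lambda im,x,y,b:cv2.resize(im[y-b:y+b+1,x-b:x+b+1],None,fx=K,fy=K,interpolation=cv2.INTER_CUBIC)
    for xs in(.09,-.09):
        x,y=np.round(proj(c,TC+r.apply([xs,0,.016]))[0]).astype(int)
        m=cv2.matchTemplate(big(im,x,y,13),big(I0[c],x,y,7),cv2.TM_CCOEFF_NORMED);_,v,_,q=cv2.minMaxLoc(m); print(c,xs,"shift px",np.array(q)/K-6,round(v,2))
    x,y=(352,215) if c=="side" else (330,180)
    if c=="top": b=cv2.resize(im[130:230,210:410],(800,400),interpolation=cv2.INTER_CUBIC)
s=env.state();print(s["time_s"],s["ee_pos"],s["joint_pos"],s["opening"])
cv2.imwrite("pics/rel.png",b)
```

```text
side 0.09 shift px [6.    5.875] 0.51
side -0.09 shift px [0.5 6. ] 0.3
top 0.09 shift px [-5.375  1.875] 0.45
top -0.09 shift px [-4.375 -0.125] 0.62
29.125 [0.48708106 0.14941618 0.25000929] [ 6.43297543e-02  1.62943834e-02  1.74757730e+00 -1.62366483e-05
  1.37770666e+00 -1.38431286e+00] -0.00024912050643165787
```

View pics/rel.png

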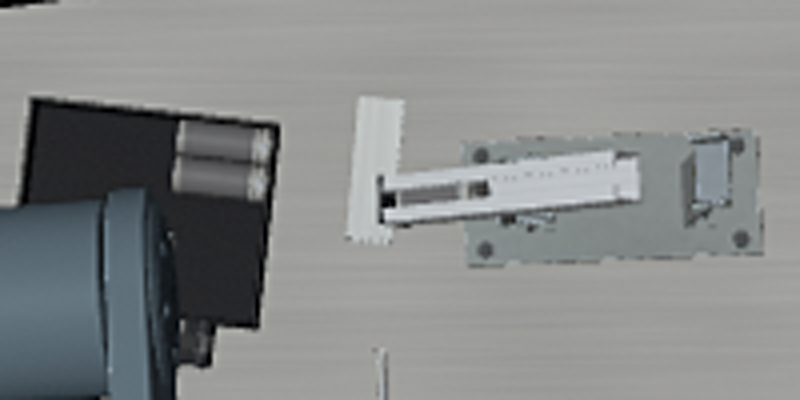

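The tube did not stay home: it has slid down-slope. In the top view its plug is now over the offcut at about (305,178) and its mouth at (369,173), with the front cradle bare; cell_b shows in the slot. I have also viewed 12 pictures by now, over the limit of 10, so I'll work numerically only from here. Next I fit the tube's full pose.

```bash
cat > fit2.py <<'E'
from h import *
D=np.radians; M={}
def fit_tube(want,x0):
    for c in("top","side"):
        env.read_camera(c); ds=env.masks_of(c,"tube_center")
        print(c,[(np.round(d["rect"]).astype(int).tolist(),round(d["confidence"],2)) for d in ds])
        ds=[d for d in ds if np.hypot(*(np.reshape(d["rect"],(2,2)).mean(0)-want[c]))<18]
        if ds:
            p=np.argwhere(ds[0]["pixels"])[:,::-1].astype(np.int32); m=np.zeros((400,640),np.uint8); cv2.fillConvexPoly(m,cv2.convexHull(p),1); M[c]=m.astype(float)
    f=lambda p:tubeR(p[3],p[4]).apply(box(.19,.032,-.016,.016))+p[:3]
    cost=lambda p:sum(((soft(c,f(p))-M[c])**2).sum()/M[c].sum() for c in M)
    best=None
    for pit in(5,20,32):
        s0=np.r_[x0,D(pit)]; s=np.vstack([s0]+[s0+np.eye(5)[i]*[.02,.02,.03,.1,.15][i] for i in range(5)])
        q=minimize(cost,s0,method="Nelder-Mead",options=dict(initial_simplex=s,maxiter=350,xatol=2e-4,fatol=1e-4)); print(q.x.round(4),round(np.degrees(q.x[4]),1),round(q.fun,4))
        if best is None or q.fun<best.fun: best=q
    return best.x
if __name__=="__main__":
    x=fit_tube({"top":(338,175),"side":(353,212)},[.595,-.08,.08,-1.54])
    e=tubeR(x[3],x[4]).apply([[.095,0,0],[-.095,0,0]])+x[:3]; print("mouth",e[0].round(3),"plug",e[1].round(3))
    r=tubeR(TY,D(32)); print("in seat frame: centre",r.inv().apply(x[:3]-TC).round(3),"rot",(r.inv()*tubeR(x[3],x[4])).as_rotvec().round(3))
    for c in("side","top"):
        for l in("offcut","rest"): print(c,l,[(np.round(d["rect"]).astype(int).tolist(),round(d["confidence"],2)) for d in env.spot_in(c,l)][:2])
E
python3 fit2.py
```

```text
top [([302, 169, 370, 185], 0.95)]
side [([342, 196, 364, 217], 0.66)]
[ 0.5942 -0.0858  0.0942 -1.5659  0.6384] 36.6 0.1033
[ 0.5939 -0.086   0.0947 -1.5673  0.6458] 37.0 0.1024
[ 0.5943 -0.0858  0.0943 -1.5626  0.6441] 36.9 0.1054
mouth [ 0.594 -0.162  0.152] plug [ 0.594 -0.01   0.037]
in seat frame: centre [-0.078 -0.002  0.029] rot [-0.015 -0.087 -0.022]
side offcut [([333, 197, 362, 209], 0.61)]
side rest [([336, 217, 380, 276], 0.61)]
top offcut [([298, 152, 310, 191], 0.89)]
top rest [([325, 161, 402, 196], 0.56)]
```

The tube leans about 78 mm down-slope over the stop plate, resting on the offcut, with cell_b inside. I regrasp at its centre with a shallow grip to clear the cradle. Then I lay it back about 7 mm further up-slope so the plug drops inside the stop.

```bash
cat > mouth.py <<'E'
from h import *
I0={c:cv2.imread(f"pics/{c}0.png") for c in("side","top")}
r0=tubeR(TY,np.radians(32))
def mouth(guess=(0,0,0),K=8,tag=None):
    """displacement (seat frame) of the mouth from its start, least squares over both cameras"""
    J=[];e=[]
    for c in I0:
        im=env.read_camera(c)
        if tag: cv2.imwrite(f"pics/{tag}_{c}.png",im)
        big=lambda im,x,y,b:cv2.resize(im[y-b:y+b+1,x-b:x+b+1],None,fx=K,fy=K,interpolation=cv2.INTER_CUBIC)
        a=TC+r0.apply([.09,0,.016]); p0=proj(c,a)[0]; P=a+r0.apply(guess); p1=proj(c,P)[0]
        x,y=np.round(p0).astype(int); X,Y=np.round(p1).astype(int)
        m=cv2.matchTemplate(big(im,X,Y,15),big(I0[c],x,y,7),cv2.TM_CCOEFF_NORMED);_,v,_,q=cv2.minMaxLoc(m)
        e+=list(np.array(q)/K-8+[X,Y]-[x,y]-(p1-p0)); J.append(np.stack([(proj(c,P+r0.apply(d))-p1)[0] for d in np.eye(3)*.001],1)*1000); print(c,"score",round(v,2))
    s,res,*_=np.linalg.lstsq(np.vstack(J),np.array(e),rcond=None); return np.array(guess)+s
E
python3 - <<'E'
from mouth import *
D=np.radians; yaw,pit=-1.552,D(36.5); r=tubeR(yaw,pit); C=np.array([.5945,-.086,.0945])
up=lambda d:tool(C+r.apply([0,0,d+.007]),yaw,pit,1)
env.let_go(); env.move_ptp(*up(.13))
g=env.move_straight(up(0)[0],speed=.10,guard=8); print("guard",g,r.inv().apply(env.state()["ee_pos"]-up(0)[0]).round(4))
env.close(); s=env.state(); print("open",s["opening"],s["grip_force"],np.round(s["ft_force"],2))
env.move_straight(s["ee_pos"]+r.apply([0,0,.06]),speed=.1)
s=env.state(); print("open",s["opening"],np.round(s["ft_force"],2),np.round(s["moment"],3),s["time_s"])
# expected mouth in seat frame if rigid
m=C+r.apply([.09,0,.016+.06]); gs=r0.inv().apply(m-(TC+r0.apply([.09,0,.016]))); print("expected",gs.round(4)); print("meas",mouth(gs,tag="re").round(4))
E
```

```text
guard False [0.0002 0.0005 0.0007]
open 0.031233207766306434 60.01962974667549 [-1.43  2.37  3.46]
open 0.030972206737529488 [-0.07  0.71 -2.55] [0.455 0.04  0.018] 34.5417
expected [-0.084  -0.0013  0.0954]
side score 0.73
top score 0.86
meas [-0.0866 -0.0026  0.0875]
```

Reviewing the contact: the wrist moment is referenced well above the TCP, so the contact was at the plug end. The plug was catching on top of the stop plate. Laying the tube in about 7 mm further up-slope should cure this.

Run:
```python
from mouth import *
D=np.radians
up=lambda d,x=.009,e=2.:tool(TC+r0.apply([x,0,d])+tubeR(TY,D(32+e)).apply([0,0,.007]),TY,D(32+e),1)
env.move_straight(*up(.05),speed=.25)
print("mouth at .05",mouth((.007,0,.048),tag="a5").round(4), env.state()["time_s"])
env.move_straight(up(.02)[0],speed=.1,guard=15)
b=env.state(); g=env.move_straight(up(-.003)[0],speed=.03,guard=8); s=env.state()
print(g,r0.inv().apply(s["ee_pos"]-up(0)[0]).round(4),"F",r0.inv().apply(s["ft_force"]-b["ft_force"]).round(2),"M",r0.inv().apply(s["moment"]-b["moment"]).round(3))
print("mouth down",mouth((.007,0,.0),tag="a0").round(4), s["time_s"])
```

```text
side score 0.95
top score 0.89
mouth at .05 [ 0.0057 -0.0019  0.046 ] 35.2833
True [0.0006 0.001  0.0062] F [1.64 1.21 4.9 ] M [ 0.04  -0.157  0.114]
side score 0.98
top score 0.94
mouth down [ 0.007   0.0003 -0.0001] 36.2667
```

Run:
```python
from mouth import *
env.let_go(); print("mouth after release",mouth((.004,0,0),tag="b0").round(4),env.state()["time_s"])
env.sleep(.2); print(mouth((.003,0,0)).round(4))
```

```text
side score 0.98
top score 0.98
mouth after release [-0.0004  0.0003 -0.0002] 37.0417
side score 0.98
top score 0.98
[-0.0006  0.0003 -0.0007]
```

The tube slid onto its stop and is home, with its mouth within 1 mm of where it started. Retreat, then measure the cell.

Run:
```python
from mouth import *
s=env.state(); rt=R.from_rotvec(s["tcp_rot"])
env.move_straight(s["ee_pos"]-rt.apply([0,0,.13]),speed=.15)
o=(tubeR(TRY,0)*R.from_euler("x",np.pi)*R.from_euler("z",np.pi/2)).as_rotvec()
p=tray(-.02,-.13); env.move_ptp([.42,-.02,.28],o); env.close()
print("tube mouth",mouth((0,0,0)).round(4),env.state()["time_s"])
def unproj(c,uv,z):
    m=CM[c]; Rm=np.asarray(m["R"]); C=-Rm.T@m["t"]; d=Rm.T@np.linalg.solve(m["camera_matrix"],np.r_[uv,1]); return C+d*(z-C[2])/d[2]
im=env.read_camera("top"); cv2.imwrite("pics/cell_top.png",im)
for c in("top","side"):
    if c=="side": env.read_camera(c)
    for l in("cell_a","packed_1"):
        for d in env.masks_of(c,l):
            P=np.argwhere(d["pixels"])[:,::-1].astype(np.float32); (u,w,a)=cv2.minAreaRect(P); X=unproj(c,np.array(u),.018)
            q=R.from_euler("z",-TRY).apply(X-TR); print(c,l,round(d["confidence"],2),np.round(u,1),np.round(w,1),"tray",q.round(4))
```

```text
side score 0.98
top score 0.98
tube mouth [-0.0006  0.0003 -0.0007] 40.875
top cell_a 0.54 [240.8 190.6] [24.5 10. ] tray [-0.0102 -0.0245  0.014 ]
top packed_1 0.68 [265.7 164.8] [23.2  9.1] tray [0.0513 0.0567 0.014 ]
top packed_1 0.56 [264.5 174. ] [23.1  8.9] tray [0.0511 0.0301 0.014 ]
side cell_a 0.46 [322.7 171. ] [14.2  6.4] tray [-0.0097 -0.0231  0.014 ]
side packed_1 0.54 [322.6 171. ] [14.3  6.2] tray [-0.0096 -0.0232  0.014 ]
side packed_1 0.47 [359.5 323.5] [29. 25.] tray [0.6076 0.021  0.014 ]
side packed_1 0.43 [344.9 179.6] [13.6  7.6] tray [0.0429 0.0581 0.014 ]
side packed_1 0.38 [338.1 180.5] [11.2  5.5] tray [0.046  0.0311 0.014 ]
```

```bash
cat > push.py <<'E'
from mouth import *
o=(tubeR(TRY,0)*R.from_euler("x",np.pi)*R.from_euler("z",np.pi/2)).as_rotvec()
T=lambda p:R.from_euler("z",-TRY).apply(p-TR)
def mv(x,y,z,**k):
    g=env.move_straight(tray(x,y,z),**k); s=env.state(); print(g,T(s["ee_pos"]).round(4),round(s["time_s"],2)); return g
def unproj(c,uv,z):
    m=CM[c]; Rm=np.asarray(m["R"]); C=-Rm.T@m["t"]; d=Rm.T@np.linalg.solve(m["camera_matrix"],np.r_[uv,1]); return C+d*(z-C[2])/d[2]
def cells():
    cv2.imwrite("pics/cells.png",env.read_camera("top"))
    for l in("cell_a",):
        for d in env.masks_of("top",l):
            P=np.argwhere(d["pixels"])[:,::-1].astype(np.float32); (u,w,a)=cv2.minAreaRect(P); v=cv2.boxPoints((u,w,a)); i=np.argmax([np.hypot(*(v[k]-v[k-1])) for k in range(4)])
            E=[R.from_euler("z",-TRY).apply(unproj("top",v[k],.018)-TR) for k in(i,i-1)]; e=E[0]-E[1]
            print(round(d["confidence"],2),np.round(w,1),"tray",T(unproj("top",np.array(u),.018)).round(4),"ang",round(float(np.degrees(np.arctan(e[1]/e[0]))),1))
E
python3 - <<'E'
from push import *
env.move_ptp(tray(-.010,-.055,.08),o)
mv(-.010,-.055,.007,speed=.12,guard=10)
mv(-.010,-.008,.007,speed=.035,guard=4)
s=T(env.state()["ee_pos"]); mv(s[0],s[1]-.006,.007,speed=.05)
mv(s[0],-.045,.06,speed=.15); 
env.move_ptp(tray(-.09,-.12,.15),o); cells()
E
```

```text
False [-0.01   -0.0543  0.0077] 43.1
False [-0.0101 -0.0081  0.007 ] 44.59
False [-0.0099 -0.0145  0.007 ] 44.87
False [-0.0101 -0.0446  0.0601] 45.42
0.6 [23.6  9.6] tray [-0.0026  0.0148  0.014 ] ang -31.5
0.48 [ 4.2 24.3] tray [0.2883 0.0538 0.014 ] ang 12.8
```

The nose caught packed_2's end because the overlap was small, so the cell turned to −31°. I straighten it by pushing the tail back in −y, then I'll push +x first.

Run:
```python
from push import *
env.move_ptp(tray(-.032,.057,.08),o)
mv(-.032,.057,.008,speed=.12,guard=8)
mv(-.032,.026,.008,speed=.05,guard=6)
mv(-.032,.035,.008,speed=.1)
mv(-.032,.045,.06,speed=.2)
env.move_ptp(tray(-.09,-.10,.13),o); cells(); print(env.state()["time_s"])
```

```text
False [-0.0324  0.0574  0.0087] 47.72
False [-0.032   0.026   0.0081] 48.48
False [-0.0318  0.0356  0.008 ] 48.73
False [-0.0322  0.0457  0.0611] 49.15
0.72 [11.6 36. ] tray [0.1599 0.0479 0.014 ] ang -89.5
0.65 [ 3.1 22.2] tray [0.2883 0.054  0.014 ] ang 9.8
0.5 [24.   9.7] tray [ 0.0038 -0.      0.014 ] ang -8.9
0.49 [24. 27.] tray [0.6225 0.0194 0.014 ] ang 6.4
49.9667
```

Run:
```python
from push import *
env.move_ptp(tray(-.058,-.004,.06),o)
mv(-.058,-.004,.008,speed=.15,guard=8)
mv(.014,-.004,.008,speed=.05,guard=4)
s=T(env.state()["ee_pos"]); mv(s[0]-.008,-.006,.008,speed=.1)
mv(s[0]-.012,-.035,.04,speed=.2)
mv(.05,-.045,.04,speed=.25)
mv(.05,-.045,.008,speed=.15,guard=8)
mv(.05,-.008,.008,speed=.05,guard=4)
s=T(env.state()["ee_pos"]); mv(.05,s[1]-.008,.008,speed=.1)
mv(.05,-.045,.06,speed=.25)
env.move_ptp(tray(-.09,-.10,.13),o); cells(); print(env.state()["time_s"])
```

```text
False [-0.0586 -0.0042  0.0086] 51.02
True [ 0.0065 -0.0044  0.0078] 52.2
False [-0.0019 -0.0063  0.0079] 52.45
False [-0.0057 -0.0344  0.0405] 52.82
False [ 0.0513 -0.0448  0.0391] 53.19
False [ 0.0496 -0.0458  0.007 ] 53.56
True [ 0.0501 -0.0191  0.0078] 54.11
False [ 0.05   -0.0274  0.0079] 54.36
False [ 0.0498 -0.0439  0.0615] 54.73
0.72 [22.3  9.3] tray [0.0526 0.0047 0.014 ] ang 0.1
55.525
```

Run:
```python
from push import *
print(mouth((0,0,0)).round(4))
env.read_camera("top")
for d in env.masks_of("top","packed_1")[:4]:
    P=np.argwhere(d["pixels"])[:,::-1].astype(np.float32); u,w,a=cv2.minAreaRect(P); print(T(unproj("top",np.array(u),.018)).round(4),np.round(w,1),round(d["confidence"],2))
print(env.state()["time_s"]); print(env.job_done())
```

```text
side score 0.98
top score 0.98
[-0.0004  0.0003 -0.0002]
[0.0509 0.057  0.014 ] [23.3  8.9] 0.6
[0.0507 0.0309 0.014 ] [23.1  8.8] 0.53
55.725
the job is handed in; nothing more can be done
None
```

I handed the job in at about 56 s, no verdict shown: by the last images the first cell is snug in the row, the packed cells are in their corner and the tube, which held the second cell when last seen, is home. On the way the tube slid off its rest onto the offcut (about 2 mm shift) and was re-laid, one push had to be redone, and I viewed 12 pictures against the limit of 10.

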